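Unbolt the carving-knife chest with the hooked rod

ROBOT

A 6-joint arm with a two-finger parallel gripper is mounted at the origin on the work surface. World frame = base frame: x ahead of the robot, y to its left, z up, the work surface at z = 0. Lengths are in m, angles in rad, forces in N, time in s.
With the tool pointing down it reaches from about 0.375 to 0.9 m from the base axis. Payload 3.1 kg.
Tool frame: the origin (TCP) lies at the very end of the fingers, on their centre line; the grasp point (between the pads) lies robot.grasp_offset behind it (robot.grasp_offset is the distance from the TCP to the grasp point, in m); z points along the fingers, y is the direction in which the jaws open and shut (so a half turn about z gives the same grasp; the last joint's range is limited). The gripper opens to 87 mm and grips with 3 to 60 N. Pads are 19 mm wide; open, the fingers measure 117 mm over their backs; the gripper's body (75 mm by 190 mm) begins 51 mm behind the grasp point.
Start: joints at [0.966, 0.527, 1.433, -0, 1.181, -0.178], TCP at [0.259, 0.569, 0.223] pointing down, gripper open.
Joint ranges: [-3.08, 3.08], [-0.75, 2.2], [0.22, 2.44], [-1.43, 4.57], [0, 2.65], [-2.85, 2.85]. Speed limits (rad/s): [2.79, 2.79, 3.14, 3.14, 3.14, 3.14].

INTERFACE

Orientations are given as a unit quaternion [x, y, z, w].
In Python, from rig import robot gives the robot as it stands.
- The arm moves only by the tool drive_tool, never from a script. Its argument "targets" is one flat list of numbers, 6 for each row, row after row: the shift along the tool's x, y, z in cm, then the turn, a rotation vector about the tool's x, y, z in degrees. A call has 1 to 12 rows; each row is the pose to reach, as a shift and turn from the pose commanded when the call began, along the tool's axes at that moment; what a row does not reach only later rows make up. A row lasts 1/12 s, in which the tool goes at most 41.7 mm and 7.16 degrees, less where a joint would pass 70% of its speed; a pose out of reach is approached as far as the arm can. A call with a gripper value outside its range is refused whole. "grip" is the gripper command: -1 is fully open, 1 is shut, values between are in proportion, set as the call begins (left out, the last holds). The fingers move at their own pace and stop on an object; "squeeze" is the grip in N (left out, the last holds). Time passes only in rows, so rows that repeat a pose let the fingers close. It gives the time, the measured TCP pose, the force and the opening at its end, in the units of the state.
- robot.get_obs(): the state, without advancing time (a new reading comes with each control period).
- robot.camera(name): name is "side" or "top"; returns (picture, depth): 400x640x3 uint8, red, green, blue; 400x640 float32, m along the optical axis (not along the pixel's ray), 0 where there is no reading.
- robot.calibration(name): a dict with "mtx" (3x3 intrinsics, pixels), "R" (3x3) and "t" (3): a world point X has camera coordinates R X + t. Camera axes: x right, y down, z forward; pixel columns grow to the right and rows downward; lengths in m; the calibration is good to about 2 mm. A picture is of the moment at which its call begins. calibration takes no time and is no camera call.
- robot.hand_in(): hands the job in, once; it reports no verdict.
The state is a dict: "time": time; "q": joint angles; "joint_velocities": joint speeds; "joint_torque": joint torques, N m; "position": TCP position; "tool_rot": TCP orientation; "ft_force": force on the tool from outside, world axes, zero at the start; "moment": the same for the moment, N m; "grip_width": finger opening in m.
Only numpy, scipy, OpenCV 4.12 (cv2) and the standard library are available. Lean on these libraries where they do the work, as an engineer would, in place of code of your own. Each camera call takes 0.05 s, during which the arm holds its last target.

TASK

The lid of the carving-knife chest is held down by a bolt inside a wire guard where no hand fits. Take the hooked rod from its stand, reach in through the guard's open end and draw the bolt fully back by its tab, so that the sprung lid rises; then lay the rod back in both notches of its stand, hook hanging down in front as before. Touch the bolt with the rod only, and do not disturb the figure, tape roll and sanding block.

Things in the scene. Friction and masses are not known exactly. Their poses are not given: they have to be found in the camera images.
- chest: Fixed plywood chest, 270 mm long (x), 170 wide (y), 80 high, left or right of the robot, front roughly towards it. Origin: middle of its lower front edge, at table height; +x from the front to the lid, z up. x 0-120 is a solid deck (top z 80) carrying bolt and wire guard; x 121-270 is the lid.
- guard_mouth (a point): Middle of the foot of the guard's open front end, at chest x 15, y 0, z 80 mm; axes as the chest's. The opening is 79 wide, 97 high, clear. The guard, of 5 mm wires, runs from here 101 mm along +x; roof wires 100 above the deck, side wires at y -42 and 42; sides, roof and back (two uprights at y -21 and 21) closed by wires 21 to 25 mm apart (42 at the back).
- bolt: Steel bolt along the chest's x on the deck's middle, axes as the chest's. Origin at deck height below its tab: upright plate 6 thick (x), 30 wide, top 40 mm above the deck. Bar 12 wide, top 12 above the deck, x -31 to 66; keepers at chest x 12, 110 are 16 high. Shut: origin at chest x 72-78, bar's end over the lid. Slides only along x, 2-4 N, stays put; fully back at its stop: chest x 38.
- lid_edge (a point): Top middle of the free edge of the lid: plywood 149 x 170 x 12 mm, hinged along its other edge at the chest's far end, so this edge (at chest x 121) rises. Height above the table: about 84 mm shut, 190 to 200 open. A spring opens it by itself in a second or two once the bolt is drawn back about 23 mm or more.
- rod: Loose hooked rod, 0.1-0.2 kg, starting in its stand, hook down. Origin: middle of the axis of a square wooden handle, 120 mm long (x -60 to 60), 22 x 22. An 8 mm round steel rod goes on along +x to x 195 and is there bent straight down (-z); the hook's end is 36 below the axis. It balances about 45 ahead of the origin.
- hook_tip (a point): Lower end of the rod's hook: x 195, y 0, z -36 mm in the rod's frame; axes as the rod's.
- stand: Fixed light-wood stand, on the other side of the robot's centre line from the chest. Origin at table height under its front notch; +x the way the hook lies, z up. Base 60 wide, 12 thick, x -169 to 16. Front post at x 0, 18 thick (x), carries the steel rod: notch 14 mm wide, floor z 66, flared mouth about 33 wide. Both posts' flares end about 24 above the notch floors.
- rear_notch (a point): Middle of the floor of the stand's rear notch (stand x -145, z 59 mm), which carries the handle: 29 wide, mouth about 48 wide, post 18 thick (x). A rod laid in has its axis at z 70 and its origin at about stand x -105 (lengthwise place is not critical). Between the posts handle and rod are free on both sides.
- figure: Bystander: loose turned wooden figure, 105 mm high, 52 wide, upright beside the chest (its -y side). Origin under its foot.
- tape: Bystander: loose roll of tape, 90 mm across, 24 high, lying flat beside the chest (its +y side). Origin under its centre.
- sander: Bystander: loose sanding block 50 x 100 x 25 mm lying flat, between robot and work. Origin under its centre.
There are look-alikes about, which are no part of the job. Leave any black look-alike of the stand alone.

How it is judged:
By the outcome, as a careful person would: the job done as asked, in the order asked, and still so for the second after the job is handed in, with the robot touching nothing.
It also fails if it takes over 61 s, if anything falls off the work surface, if the arm or the gripper's body presses on something with over 40 N, if the wrist force passes 120 N, or if a joint passes its speed limit or range.

## Working session

There is one attempt and no reset: what is moved stays moved. The work goes in short steps, Python scripts to look and compute and a tool call to move; the robot and the scene stay as the last step left them, time stands still between calls to the robot, and variables do not carry over. Pictures are saved under pics/ and viewed, and the job is handed in when it is done.

Besides the shell and the picture viewer there is one more tool, called after ">>>" as a command line: name --argument value ..., lists and objects as JSON in quotes. drive_tool: Moves the arm, as the interface text tells. Its arguments: {"type":"object","properties":{"targets":{"type":"array","items":{"type":"number"}},"grip":{"type":"number"},"squeeze":{"type":"number"}},"required":["targets"]}

```bash
ls; mkdir -p pics; python3 - <<'E'
from rig import robot
import cv2, numpy as np
for n in("side","top"):
    p,d=robot.camera(n); cv2.imwrite(f"pics/{n}0.png",p[:,:,::-1]); np.save(f"pics/{n}0.npy",d)
    c=robot.calibration(n); print(n,np.array(c["mtx"]).round(1).tolist(),np.array(c["R"]).round(3).tolist(),np.array(c["t"]).round(3).tolist())
print(robot.get_obs(), robot.grasp_offset)
E
```

```text
pics
side [[379.9, 0.0, 318.4], [0.0, 379.9, 203.7], [0.0, 0.0, 1.0]] [[0.95, -0.312, -0.019], [-0.172, -0.471, -0.865], [0.261, 0.825, -0.501]] [-0.578, 0.197, 0.783]
top [[441.6, 0.0, 325.6], [0.0, 441.6, 196.5], [0.0, 0.0, 1.0]] [[0.027, -0.999, 0.022], [-0.99, -0.03, -0.141], [0.142, -0.018, -0.99]] [-0.026, 0.639, 1.26]
{'time': 0.1, 'q': array([ 9.65497953e-01,  5.28394612e-01,  1.43373265e+00, -2.06009057e-06,
        1.18136148e+00, -1.78535025e-01]), 'joint_velocities': array([-0.00180782, -0.00103138, -0.00311122,  0.00086379, -0.00203637,
       -0.00033941]), 'joint_torque': array([-4.11072624e-04, -4.40984666e+01, -1.77150786e+01,  6.34925743e-02,
        5.33211802e-02, -2.64861131e-05]), 'position': array([0.25833571, 0.56842354, 0.22166951]), 'tool_rot': array([ 2.11765606e-01,  9.77320024e-01, -8.76526017e-04, -3.61235087e-04]), 'ft_force': array([ 0.36711461, -0.24666892, -0.32220063]), 'moment': array([0.01251012, 0.03761251, 0.01118855]), 'grip_width': 0.08692468147065363} 0.0187
```

View pics/top0.png

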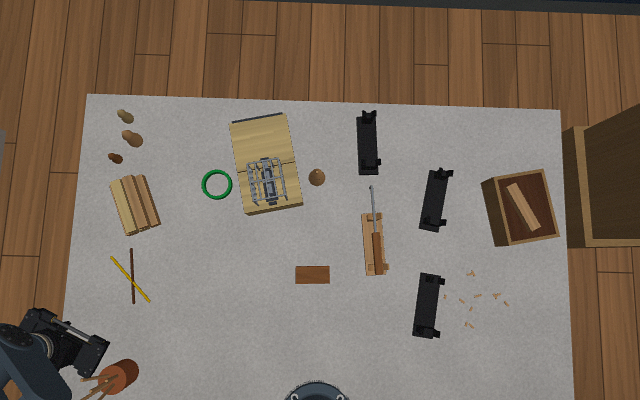

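View pics/side0.png

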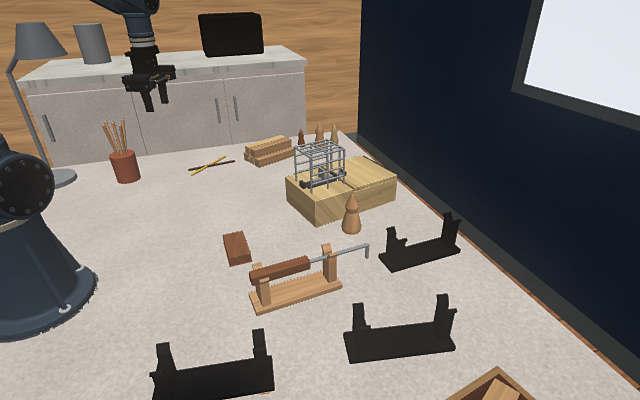

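Candidates: light-wood stand with the hooked rod, top (373,240), side (300,275). Black look-alike stands are at top (367,140), (434,198) and (427,305). The sander is at (312,275), the figure at (317,177) (others are far left, about (128,135)), and the tape is the green ring at (217,184). The description picks the light stand and rod, so I'll take close crops.

```bash
cat > h.py <<'E'
from rig import robot
import cv2, numpy as np
from scipy.spatial.transform import Rotation as Rn
def cal(n):
    c=robot.calibration(n); return [np.array(c[k],float) for k in("mtx","R","t")]
def onz(n,u,v,z):
    K,R,t=cal(n); r=R.T@np.linalg.solve(K,[u,v,1]); o=-R.T@t; return o+r*(z-o[2])/r[2]
def dep(n,u,v,d):
    K,R,t=cal(n); return R.T@(np.linalg.solve(K,[u,v,1])*d-t)
def proj(n,X):
    K,R,t=cal(n); p=K@(R@np.array(X)+t); return p[:2]/p[2]
def snap(n,name):
    p,d=robot.camera(n); cv2.imwrite(f"pics/{name}.png",p[:,:,::-1]); np.save(f"pics/{name}.npy",d); return p,d
def crop(name,x0,y0,x1,y1,s,out):
    p=cv2.imread(f"pics/{name}.png")[y0:y1,x0:x1]; cv2.imwrite(f"pics/{out}.png",cv2.resize(p,None,fx=s,fy=s,interpolation=cv2.INTER_CUBIC))
E
python3 - <<'E'
from h import *
crop("top0",340,175,400,285,5,"c_rod"); crop("top0",220,105,310,220,5,"c_chest")
crop("side0",240,230,380,320,5,"c_srod"); crop("side0",275,130,405,230,6,"c_schest")
E
```

```text
(no output)
```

View pics/c_rod.png

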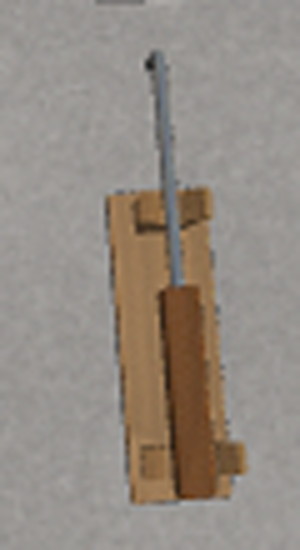

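View pics/c_chest.png

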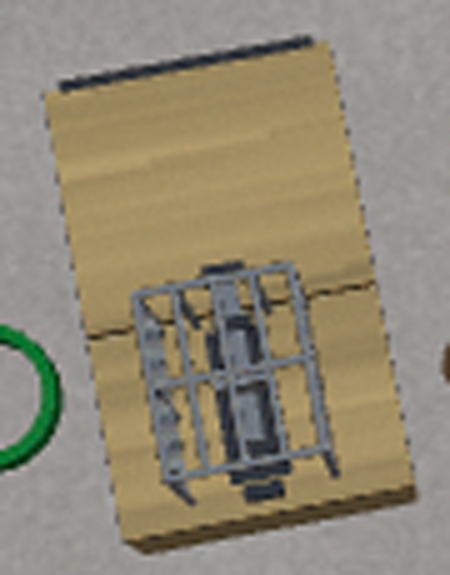

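View pics/c_srod.png

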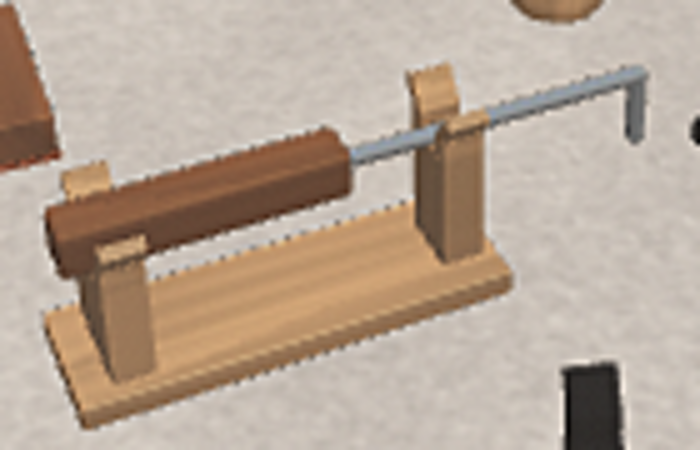

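View pics/c_schest.png

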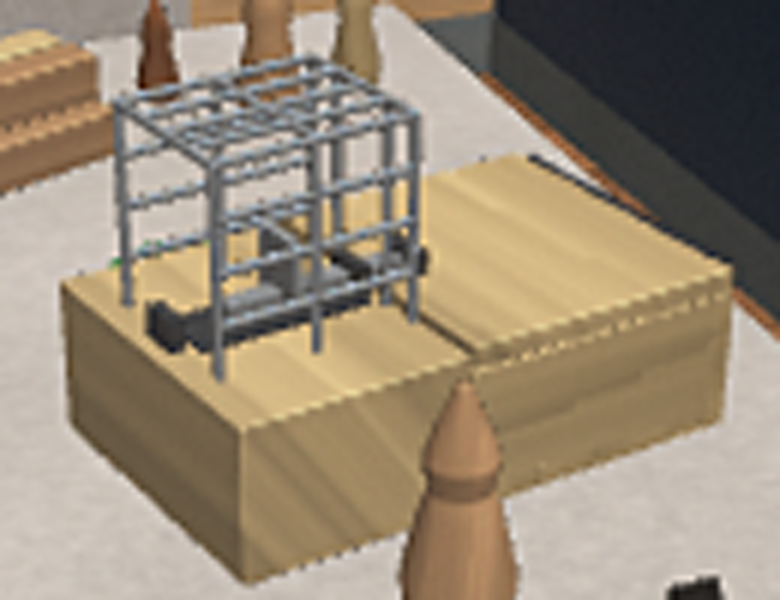

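```bash
python3 - <<'E'
from h import *
f=lambda c,x0,y0,s=5:((c[0]+.5)/s-.5+x0,(c[1]+.5)/s-.5+y0)
np.set_printoptions(precision=4,suppress=True)
P=lambda c,z:onz("top",*f(c,340,175),z)
print("rod rear",P((196,495),.081),"front",P((181,290),.081),"hook",P((157,54),.074), "mid rod",P((176,285),.074))
print("stand base",P((107,195),.012),P((132,502),.012),P((231,497),.012),P((211,190),.012))
C=lambda c,z:onz("top",*f(c,220,105),z)
a,b,c,d=C((122,543),.08),C((414,490),.08),C((45,93),.083),C((328,42),.083)
print("chest",a,b,c,d, np.linalg.norm(a-b),np.linalg.norm(a-c))
print("seam",C((87,338),.08),C((376,284),.08))
print("guard roof corners",[C(q,.18) for q in((175,478),(323,450),(136,293),(292,267))])
# depth checks
d=np.load("pics/top0.npy")
for n,c,x0,y0 in(("deck",(390,430),220,105),("lid",(200,200),220,105),("handle",(188,400),340,175),("rod",(168,150),340,175)):
    u,v=f(c,x0,y0); print(n,dep("top",u,v,d[round(v),round(u)]))
ds=np.load("pics/side0.npy")
for q in((300,266),(367,246),(330,260)): print(q,dep("side",*q,ds[q[1],q[0]]))
E
```

```text
rod rear [ 0.4199 -0.1625  0.081 ] front [ 0.5349 -0.1528  0.081 ] hook [ 0.672  -0.1383  0.074 ] mid rod [ 0.5381 -0.1508  0.074 ]
stand base [ 0.5954 -0.1166  0.012 ] [ 0.413  -0.1343  0.012 ] [ 0.4174 -0.1931  0.012 ] [ 0.6002 -0.1796  0.012 ]
chest [0.5796 0.2242 0.08  ] [0.6149 0.059  0.08  ] [0.8423 0.2825 0.083 ] [0.8789 0.1186 0.083 ] 0.16895072778297454 0.26908277308756956
seam [0.6978 0.2506 0.08  ] [0.7349 0.0852 0.08  ]
guard roof corners [array([0.6048, 0.1817, 0.18  ]), array([0.6221, 0.1044, 0.18  ]), array([0.7037, 0.2073, 0.18  ]), array([0.7205, 0.1249, 0.18  ])]
deck [0.6494 0.074  0.0797]
lid [0.7816 0.1895 0.0804]
handle [ 0.4728 -0.1576  0.08  ]
rod [ 0.6153 -0.1447  0.0788]
(300, 266) [ 0.517  -0.1669  0.0749]
(367, 246) [ 0.6705 -0.1442  0.0692]
(330, 260) [ 0.58   -0.1649  0.0714]
```

```bash
cat >> h.py <<'E'
np.set_printoptions(precision=4,suppress=True)
CH=np.array([.5978,.1418]); CY=np.radians(12.4)   # chest origin, yaw
RO=np.array([.4785,-.1573]); RY=np.radians(5.1)   # rod in stand
def fr(o,a,x,y=0): return o+np.array([x*np.cos(a)-y*np.sin(a),x*np.sin(a)+y*np.cos(a)])
def Rt(yaw):  # tool down, tool x = -dir(yaw), tool y = yaw+90
    c,s=np.cos(yaw),np.sin(yaw); return np.array([[-c,-s,0],[-s,c,0],[0,0,-1.]])
def mv(pos,yaw,Rw=None):
    o=robot.get_obs(); R0=Rn.from_quat(o["tool_rot"]).as_matrix()
    Rw=Rt(yaw) if Rw is None else Rw
    print("at",o["position"],"shift cm",(R0.T@(np.array(pos)-o["position"])*100).round(2),"turn deg",np.degrees(Rn.from_matrix(R0.T@Rw).as_rotvec()).round(2))
E
python3 - <<'E'
from h import *
g=fr(RO,RY,.040); print(g); mv([*g,.20],RY); mv([*g,.0513],RY)
E
```

```text
[ 0.5183 -0.1537]
at [0.2583 0.5684 0.2217] shift cm [-53.56 -54.97   2.25] turn deg [ -0.1   -0.05 -29.55]
at [0.2583 0.5684 0.2217] shift cm [-53.57 -54.95  17.12] turn deg [ -0.1   -0.05 -29.55]
```

>>> drive_tool --targets '[-53.6,-55,2.2,0,0,-29.5,-53.6,-55,2.2,0,0,-29.5,-53.6,-55,2.2,0,0,-29.5,-53.6,-55,2.2,0,0,-29.5,-53.6,-55,2.2,0,0,-29.5,-53.6,-55,2.2,0,0,-29.5,-53.6,-55,2.2,0,0,-29.5,-53.6,-55,2.2,0,0,-29.5,-53.6,-55,2.2,0,0,-29.5,-53.6,-55,2.2,0,0,-29.5,-53.6,-55,2.2,0,0,-29.5,-53.6,-55,2.2,0,0,-29.5]' --grip -1

```text
time: 1.1
position: [0.426, 0.1027, 0.2083]
tool_rot: [-0.044, 0.999, 0.0, -0.0]
ft_force: [1.1, -0.5, 0.1]
grip_width: 0.0868
```

```bash
python3 - <<'E'
from h import *
g=fr(RO,RY,.040); mv([*g,.20],RY)
E
```

```text
at [0.426  0.1027 0.2083] shift cm [ -6.94 -26.36   0.82] turn deg [ 0.01 -0.02 -0.05]
```

>>> drive_tool --targets '[-6.9,-26.3,0.8,0,0,0,-6.9,-26.3,0.8,0,0,0,-6.9,-26.3,0.8,0,0,0,-6.9,-26.3,0.8,0,0,0,-6.9,-26.3,0.8,0,0,0,-6.9,-26.3,0.8,0,0,0,-6.9,-26.3,0.8,0,0,0,-6.9,-26.3,0.8,0,0,0,-6.9,-26.3,0.8,0,0,0]'

```text
time: 1.85
position: [0.5177, -0.1523, 0.1997]
tool_rot: [-0.043, 0.999, 0.0, -0.001]
ft_force: [0.3, 0.2, -0.4]
grip_width: 0.0868
```

```bash
python3 - <<'E'
from h import *
g=fr(RO,RY,.040); mv([*g,.0513],RY)
snap("top","t1"); snap("side","s1")
crop("side","".__class__() and 0 or 0,0,0,0,1,"x") if 0 else None
a=cv2.imread("pics/t1.png")[130:310,280:480]; b=cv2.imread("pics/s1.png")[150:330,200:400]
cv2.imwrite("pics/m1.png",cv2.resize(np.hstack([a,b]),None,fx=2,fy=2,interpolation=cv2.INTER_CUBIC))
E
```

```text
at [ 0.5177 -0.1523  0.1997] shift cm [-0.07 -0.17 14.84] turn deg [ 0.06 -0.06 -0.21]
```

View pics/m1.png

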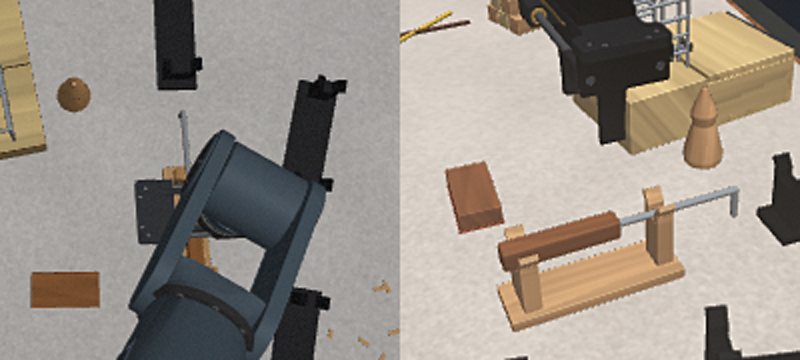

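The gripper hovers over the handle: top (about 160,210 in the mosaic) and side (615,130), with the rod untouched. Descending.

>>> drive_tool --targets '[0,-0.1,4,0,0,-0.2,0,-0.1,8,0,0,-0.2,0,-0.1,11,0,0,-0.2,0,-0.1,13.5,0,0,-0.2,0,-0.1,14.8,0,0,-0.2,0,-0.1,14.8,0,0,-0.2,0,-0.1,14.8,0,0,-0.2]'

```text
time: 2.53
position: [0.5172, -0.1505, 0.0522]
tool_rot: [-0.047, 0.999, 0.001, -0.001]
ft_force: [1.0, 1.4, -0.5]
grip_width: 0.087
```

```bash
python3 - <<'E'
from h import *
g=fr(RO,RY,.040); mv([*g,.0513],RY)
E
```

```text
at [ 0.5172 -0.1505  0.0522] shift cm [-0.08 -0.34  0.08] turn deg [ 0.08 -0.11  0.25]
```

>>> drive_tool --targets '[0,-0.3,0.1,0,0,0.2,0,-0.3,0.1,0,0,0.2,0,-0.3,0.1,0,0,0.2,0,-0.3,0.1,0,0,0.2]'

```text
time: 2.87
position: [0.5189, -0.1555, 0.0525]
tool_rot: [-0.044, 0.999, -0.001, 0.001]
ft_force: [-0.2, 0.4, 0.7]
grip_width: 0.0873
```

```bash
python3 - <<'E'
from h import *
g=fr(RO,RY,.040); mv([*g,.0513],RY)
E
```

```text
at [ 0.5189 -0.1555  0.0525] shift cm [0.04 0.18 0.12] turn deg [-0.07  0.1  -0.05]
```

>>> drive_tool --targets '[0,0.1,0.1,0,0,0,0,0.1,0.1,0,0,0,0,0.1,0.1,0,0,0,0,0.1,0.1,0,0,0,0,0.1,0.1,0,0,0,0,0.1,0.1,0,0,0,0,0.1,0.1,0,0,0,0,0.1,0.1,0,0,0,0,0.1,0.1,0,0,0,0,0.1,0.1,0,0,0]' --grip 1 --squeeze 45

```text
time: 3.7
position: [0.5181, -0.1542, 0.0504]
tool_rot: [-0.044, 0.999, 0.0, -0.0]
ft_force: [-0.4, 0.2, 0.3]
grip_width: 0.0286
```

```bash
python3 - <<'E'
from h import *
for i in range(4):
    o=robot.get_obs(); print(o["position"],o["grip_width"],o["ft_force"])
    if i<2: snap("side","s2") if i==0 else snap("top","t2")
crop("side","s2" and 0,0,0,0,0,0) if 0 else None
a=cv2.imread("pics/t2.png")[160:290,300:440]; b=cv2.imread("pics/s2.png")[200:330,240:380]
cv2.imwrite("pics/m2.png",cv2.resize(np.hstack([a,b]),None,fx=2.8,fy=2.8,interpolation=cv2.INTER_CUBIC))
E
```

```text
[ 0.5181 -0.1542  0.0504] 0.028646968417826393 [-0.4037  0.1981  0.3075]
[ 0.5182 -0.1542  0.0504] 0.024269441303566956 [-0.2879  0.7201 -1.0335]
[ 0.5182 -0.1543  0.0504] 0.021290777825244023 [-0.4463  0.1683 -0.1667]
[ 0.5182 -0.1543  0.0504] 0.021290777825244023 [-0.4463  0.1683 -0.1667]
```

View pics/m2.png

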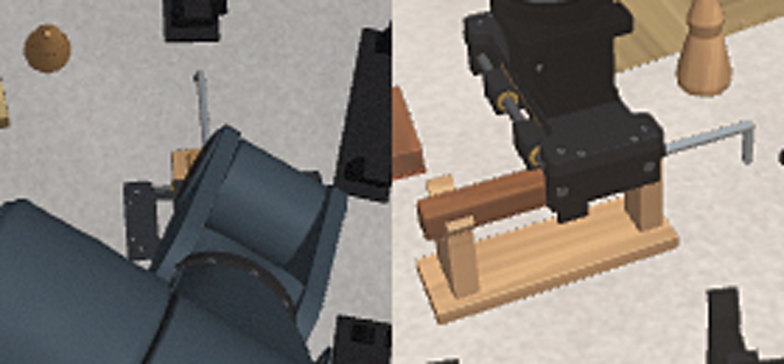

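Gripped: opening 21 mm on the handle, side crop (575,190). Lifting straight up.

>>> drive_tool --targets '[0,0,-1,0,0,0,0,0,-3,0,0,0,0,0,-6,0,0,0,0,0,-9,0,0,0,0,0,-12,0,0,0,0,0,-15,0,0,0,0,0,-18,0,0,0,0,0,-20,0,0,0,0,0,-20,0,0,0,0,0,-20,0,0,0]'

```text
time: 4.63
position: [0.5184, -0.1543, 0.2518]
tool_rot: [-0.044, 0.999, -0.001, 0.001]
ft_force: [-0.4, 0.2, -2.0]
grip_width: 0.0214
```

```bash
python3 - <<'E'
from h import *
print(robot.get_obs()["ft_force"],robot.get_obs()["grip_width"])
g=fr(CH,CY,-.175); print(g); mv([*g,.25],CY); mv([*g,.1454],CY)
snap("side","s3");snap("top","t3")
a=cv2.imread("pics/t3.png")[130:290,270:440]; b=cv2.imread("pics/s3.png")[150:310,240:410]
cv2.imwrite("pics/m3.png",cv2.resize(np.hstack([a,b]),None,fx=2.3,fy=2.3,interpolation=cv2.INTER_CUBIC))
E
```

```text
[-0.4018  0.1745 -1.9605] 0.021387917777336667
[0.4269 0.1042]
at [ 0.5184 -0.1543  0.2518] shift cm [ 6.84 26.56  0.12] turn deg [-0.1   0.13 -7.35]
at [ 0.5184 -0.1543  0.2518] shift cm [ 6.86 26.57 10.58] turn deg [-0.1   0.13 -7.35]
```

View pics/m3.png

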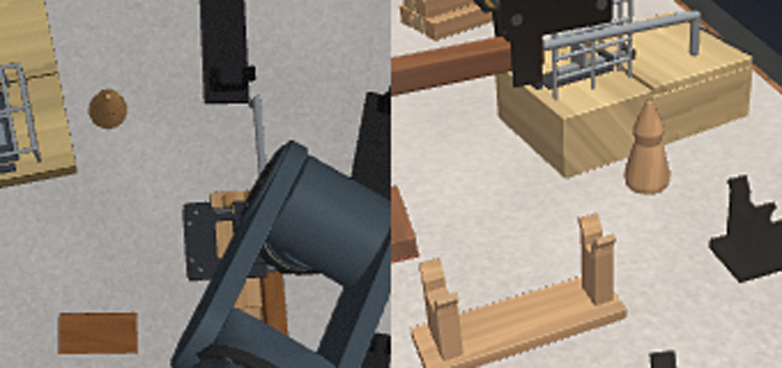

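Rod is held level and clear of the stand. Moving over to the front of the chest.

>>> drive_tool --targets '[0.9,3.3,0,0,0,-1,1.8,6.6,0,0,0,-2,2.7,10,0,0,0,-3,3.6,13.3,0,0,0,-4,4.5,16.6,0,0,0,-5,5.4,20,0,0,0,-6,6.2,23.5,0,0,0,-7,6.9,26.5,0,0,0,-7.35,6.9,26.5,0,0,0,-7.35,6.9,26.5,0,0,0,-7.35]'

```text
time: 5.57
position: [0.4242, 0.1049, 0.2489]
tool_rot: [-0.11, 0.994, 0.0, -0.002]
ft_force: [0.0, 0.0, -0.9]
grip_width: 0.0216
```

```bash
python3 - <<'E'
from h import *
g=fr(CH,CY,-.175); mv([*g,.1454],CY)
E
```

```text
at [0.4242 0.1049 0.2489] shift cm [-0.28 -0.13 10.35] turn deg [ 0.03 -0.22  0.21]
```

>>> drive_tool --targets '[-0.1,0,3,0,0,0,-0.2,0,6,0,0,0,-0.2,0,9,0,0,0,-0.2,0,10.3,0,0,0,-0.2,0,10.3,0,0,0,-0.2,0,10.3,0,0,0,-0.2,0,10.3,0,0,0]'

```text
time: 6.15
position: [0.4291, 0.1034, 0.1477]
tool_rot: [-0.107, 0.994, -0.0, 0.0]
ft_force: [-0.8, -0.0, -1.8]
grip_width: 0.0216
```

```bash
python3 - <<'E'
from h import *
snap("side","s4");snap("top","t4")
g=fr(CH,CY,-.175); mv([*g,.1454],CY)
crop("top4" if 0 else "t4",215,100,345,290,3,"c4t"); crop("s4",230,100,400,240,4.5,"c4s")
E
```

```text
at [0.4293 0.1037 0.1484] shift cm [0.22 0.1  0.3 ] turn deg [-0.04  0.15 -0.04]
```

View pics/c4t.png

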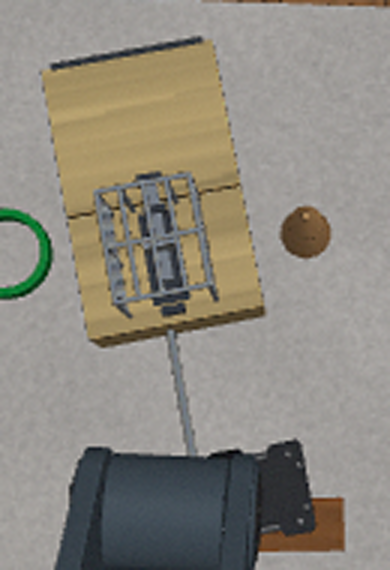

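View pics/c4s.png

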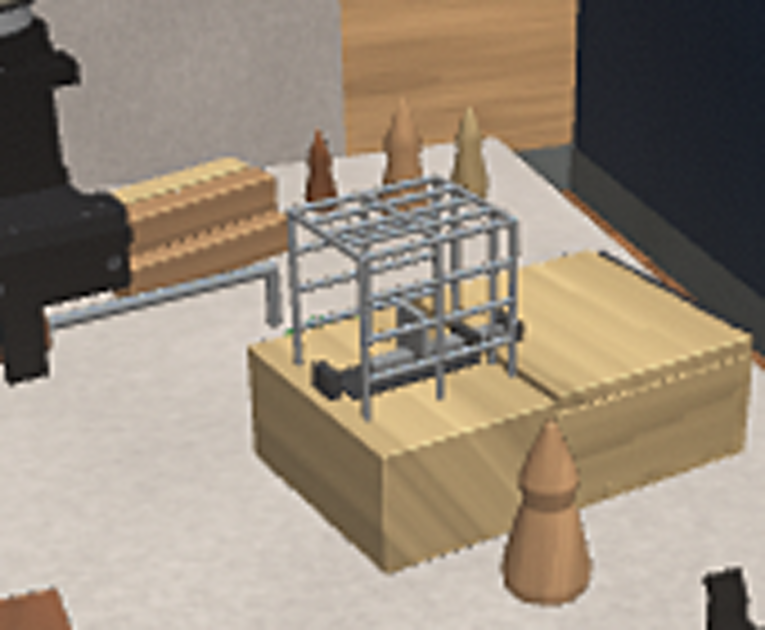

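```bash
python3 - <<'E'
from h import *
p=np.array([.4293,.1037,.1484]); d=np.array([np.cos(CY),np.sin(CY),0])
B=p+.155*d+[0,0,.0196]; 
print("bend",B,proj("side",B),proj("top",B+[0,0,.004]+.004*d),"tip",proj("side",B-[0,0,.036]))
ds=np.load("pics/s4.npy"); 
for v in range(160,172,3):
  u=min(range(286,296),key=lambda u:ds[v,u] if ds[v,u]>0 else 9); print(v,u,dep("side",u,v,ds[v,u]))
# tri: ray intersections of bend
def tri(us,ut):
    A=[];b=[]
    for n,q in(("side",us),("top",ut)):
        K,R,t=cal(n); M=K@np.c_[R,t]
        for i in(0,1): A.append(q[i]*M[2]-M[i])
    A=np.array(A); return np.linalg.lstsq(A[:,:3],-A[:,3],rcond=None)[0]
print(tri((290.2,159.2),(272.0,210.)))
# tab check: where model tab top centre projects
for x in(.072,.075,.078):
  for y in(-.015,.015):
    X=fr(CH,CY,x,y); q=proj("side",[*X,.12]); print(x,y,q,((q-[230,100]+.5)*4.5).round())
    q=proj("top",[*X,.12]); print("   top c_chest",((q-[220,105]+.5)*5).round())
E
```

```text
bend [0.5807 0.137  0.168 ] [289.9778 159.139 ] [271.2097 208.6575] tip [290.7684 172.0153]
160 287 [0.5708 0.1276 0.171 ]
163 291 [0.5813 0.1311 0.1597]
166 290 [0.5781 0.1304 0.1522]
169 290 [0.578  0.132  0.1432]
[0.5813 0.136  0.1682]
0.072 -0.015 [323.3489 170.1351] [422. 318.]
   top c_chest [266. 377.]
0.072 0.015 [317.6575 166.2143] [397. 300.]
   top c_chest [213. 387.]
0.075 -0.015 [324.3075 169.8759] [427. 317.]
   top c_chest [265. 372.]
0.075 0.015 [318.6024 165.9655] [401. 299.]
   top c_chest [212. 381.]
0.078 -0.015 [325.2636 169.6173] [431. 316.]
   top c_chest [264. 367.]
0.078 0.015 [319.545  165.7174] [405. 298.]
   top c_chest [211. 376.]
```

```bash
python3 - <<'E'
from h import *
crop("t4",240,150,295,215,10,"c5t"); crop("s4",290,135,350,195,10,"c5s")
for x in(.072,.078):
  for y in(-.015,.015):
    X=fr(CH,CY,x,y)
    for z in(.092,.12):
      print(x,y,z,((proj("side",[*X,z])-[290,135]+.5)*10).round(),((proj("top",[*X,z])-[240,150]+.5)*10).round())
E
```

```text
0.072 -0.015 0.092 [340. 450.] [342. 321.]
0.072 -0.015 0.12 [338. 356.] [332. 304.]
0.072 0.015 0.092 [284. 410.] [238. 340.]
0.072 0.015 0.12 [282. 317.] [226. 323.]
0.078 -0.015 0.092 [359. 445.] [338. 301.]
0.078 -0.015 0.12 [358. 351.] [329. 283.]
0.078 0.015 0.092 [302. 404.] [234. 320.]
0.078 0.015 0.12 [300. 312.] [222. 303.]
```

View pics/c5t.png

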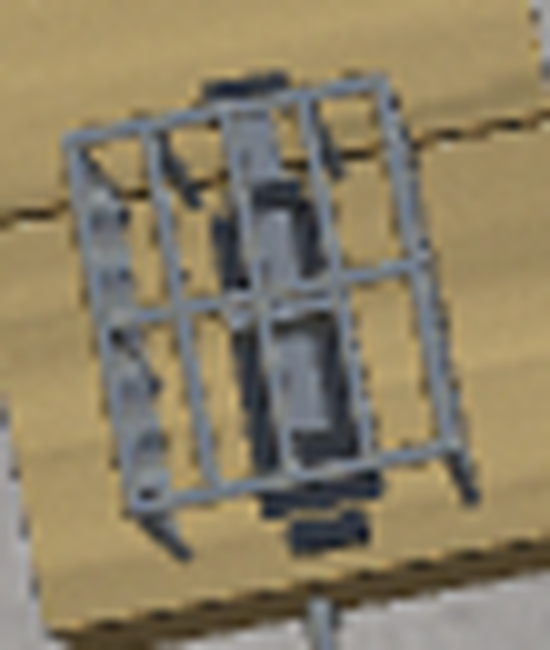

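View pics/c5s.png

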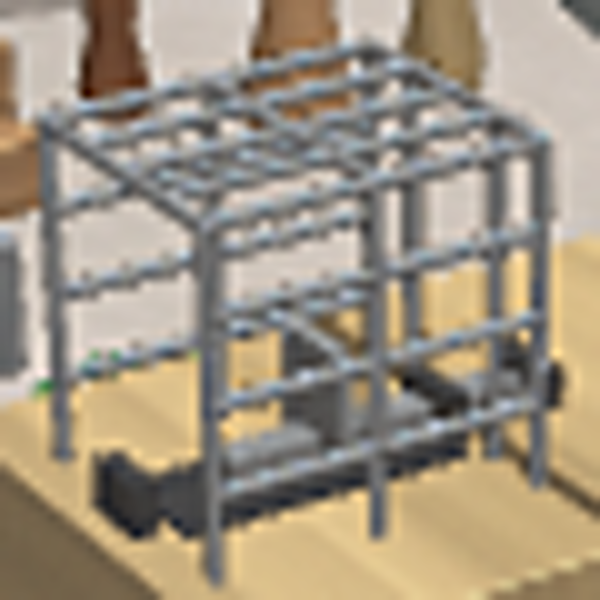

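The hook is at the guard mouth: bend at side (290,159), top (272,210), predicted and seen within 1 px. The tab sits at chest x ≈75, side crop (284–345, 320–440). Entering level between the tab top and the roof.

```bash
python3 - <<'E'
from h import *
g=fr(CH,CY,-.062); mv([*g,.1455],CY)
E
```

```text
at [0.4293 0.1037 0.1484] shift cm [-11.08   0.11   0.32] turn deg [-0.04  0.15 -0.04]
```

>>> drive_tool --targets '[0,0.1,0.2,0,0,0,-0.5,0.1,0.2,0,0,0,-2,0.1,0.2,0,0,0,-3.5,0.1,0.2,0,0,0,-5,0.1,0.2,0,0,0,-5,0.1,0.2,0,0,0,-5,0.1,0.2,0,0,0]'

```text
time: 6.83
position: [0.4772, 0.116, 0.1457]
tool_rot: [-0.108, 0.994, -0.0, 0.0]
ft_force: [-0.6, 0.5, -2.2]
grip_width: 0.0216
```

```bash
python3 - <<'E'
from h import *
g=fr(CH,CY,-.062); mv([*g,.1455],CY)
snap("side","s5"); crop("s5",270,125,350,195,9,"c6s")
print(robot.get_obs()["position"],robot.get_obs()["ft_force"])
E
```

```text
at [0.4772 0.116  0.1457] shift cm [-6.13 -0.07  0.02] turn deg [-0.01  0.04  0.03]
[0.4759 0.1159 0.1454] [ 0.4049  0.4783 -0.9348]
```

View pics/c6s.png

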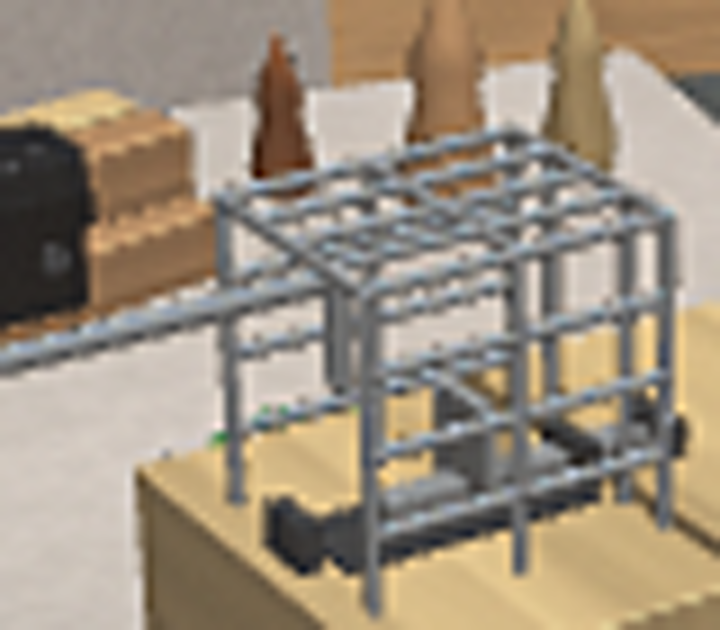

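Hook is inside the mouth (330–350, 290–390), clear of the roof and above the tab top. Continuing.

>>> drive_tool --targets '[-0.5,0,0,0,0,0,-2,0,0,0,0,0,-3.5,0,0,0,0,0,-5,0,0,0,0,0,-6.1,0,0,0,0,0,-6.1,0,0,0,0,0,-6.1,0,0,0,0,0,-6.1,0,0,0,0,0]'

```text
time: 7.55
position: [0.5346, 0.1288, 0.1451]
tool_rot: [-0.108, 0.994, 0.0, -0.001]
ft_force: [-0.1, -0.0, -0.6]
grip_width: 0.0215
```

```bash
python3 - <<'E'
from h import *
g=fr(CH,CY,-.062); mv([*g,.1135],CY)
snap("side","s6"); crop("s6",270,125,350,195,9,"c7s")
snap("top","t6"); crop("t6",235,145,300,225,7,"c7t")
print(robot.get_obs()["position"],robot.get_obs()["ft_force"])
E
```

```text
at [0.5346 0.1288 0.1451] shift cm [-0.26 -0.09  3.16] turn deg [ 0.02 -0.14 -0.  ]
[0.5348 0.1288 0.1453] [-0.3024  0.2317 -1.7374]
```

View pics/c7s.png

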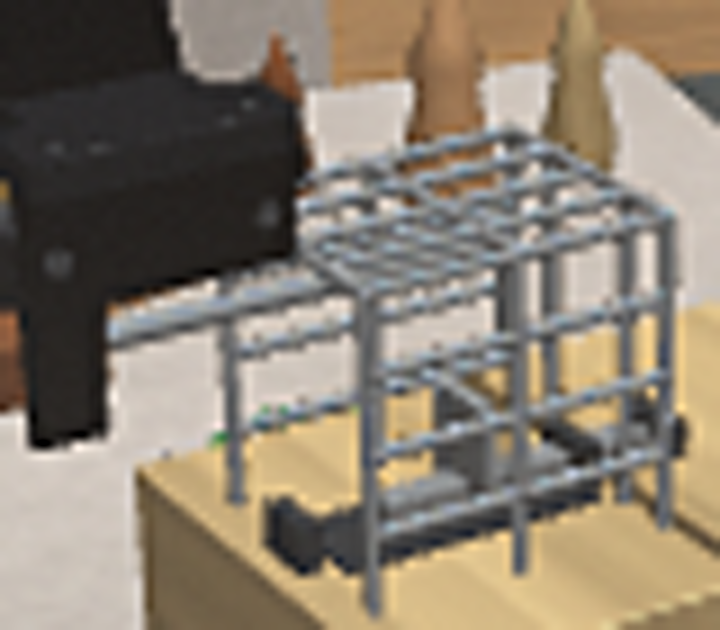

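View pics/c7t.png

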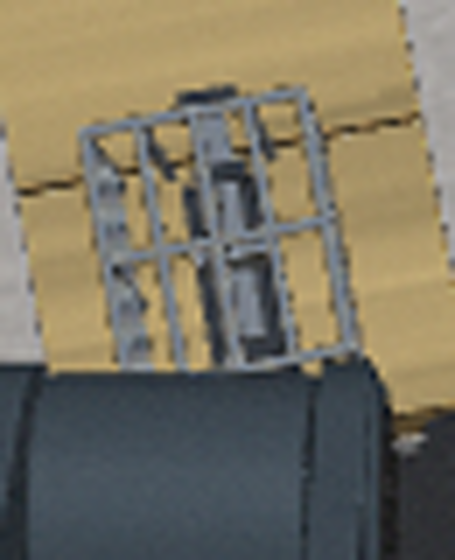

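Hook is seen behind the tab, about side crop (505,265–345), tab at (440–490). A bit more forward, then down.

>>> drive_tool --targets '[-0.3,0,0,0,0,0,-0.3,0,0,0,0,0,-0.3,0,0.7,0,0,0,-0.3,0,1.4,0,0,0,-0.3,0,2.1,0,0,0,-0.3,0,2.8,0,0,0,-0.3,0,3.1,0,0,0,-0.3,0,3.1,0,0,0,-0.3,0,3.1,0,0,0]'

```text
time: 8.4
position: [0.539, 0.1296, 0.1139]
tool_rot: [-0.108, 0.994, 0.0, -0.0]
ft_force: [-0.2, 0.0, -1.1]
grip_width: 0.0216
```

```bash
python3 - <<'E'
from h import *
snap("side","s7"); crop("s7",270,125,350,195,9,"c8s")
o=robot.get_obs();print(o["position"],o["ft_force"],o["grip_width"])
g=fr(CH,CY,-.062); mv([*g,.1135],CY)
g=fr(CH,CY,-.12); mv([*g,.1135],CY)
E
```

```text
[0.5393 0.1296 0.1143] [-0.3596  0.2143 -1.2412] 0.0215135579100853
at [0.5393 0.1296 0.1143] shift cm [ 0.22 -0.06  0.08] turn deg [ 0. -0. -0.]
at [0.5393 0.1296 0.1143] shift cm [ 6.02 -0.06  0.08] turn deg [ 0. -0. -0.]
```

View pics/c8s.png

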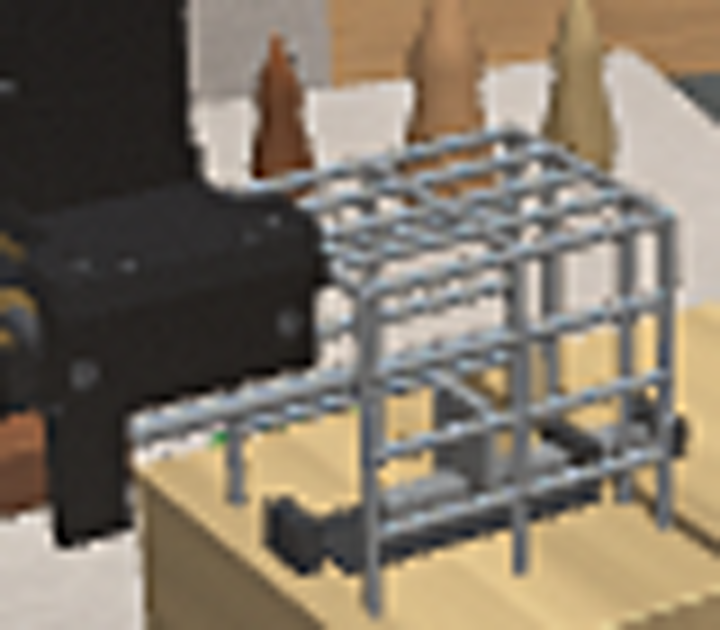

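>>> drive_tool --targets '[0.4,0,0,0,0,0,0.8,0,0,0,0,0,1.2,0,0,0,0,0,1.6,0,0,0,0,0,2,0,0,0,0,0,2.4,0,0,0,0,0,2.8,0,0,0,0,0,3.2,0,0,0,0,0,3.6,0,0,0,0,0,4,0,0,0,0,0,4.4,0,0,0,0,0,4.4,0,0,0,0,0]'

```text
time: 9.45
position: [0.4946, 0.1199, 0.1143]
tool_rot: [-0.108, 0.994, 0.0, -0.001]
ft_force: [-0.2, -0.5, -0.6]
grip_width: 0.0219
```

```bash
python3 - <<'E'
from h import *
snap("side","s8"); crop("s8",270,115,350,195,9,"c9s")
o=robot.get_obs();print(o["position"],o["ft_force"],o["grip_width"])
g=fr(CH,CY,.045-.155); mv([*g,.1135],CY)
E
```

```text
[0.4947 0.1199 0.1143] [-0.3082 -0.2983 -1.2139] 0.021797269008205715
at [0.4947 0.1199 0.1143] shift cm [ 0.46 -0.08  0.08] turn deg [ 0.02 -0.16 -0.  ]
```

View pics/c9s.png

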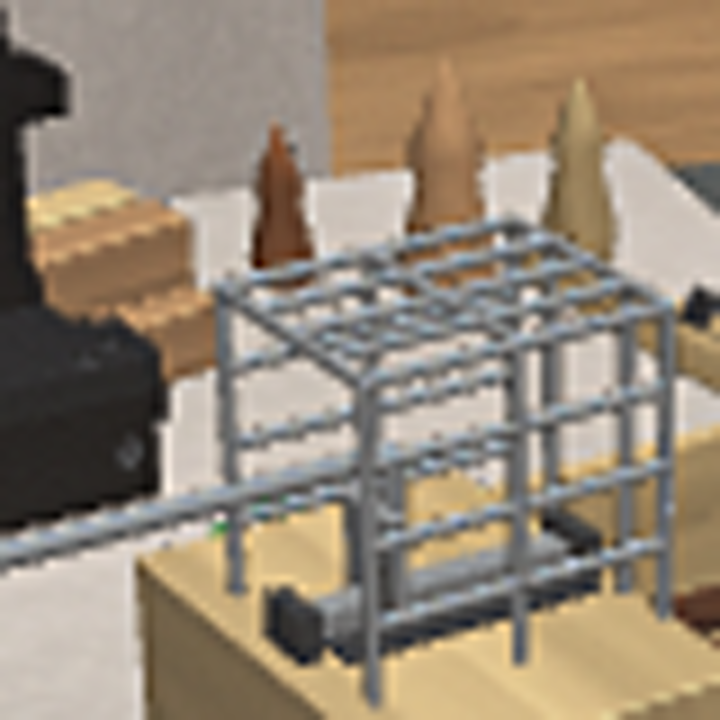

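Lid is rising (side crop right edge, 700,310) and the tab has moved back to (345–405). Now creep to the stop.

>>> drive_tool --targets '[0.2,0,0,0,0,0,0.4,0,0,0,0,0,0.6,0,0,0,0,0,0.6,0,0,0,0,0]'

```text
time: 9.83
position: [0.4918, 0.119, 0.1146]
tool_rot: [-0.108, 0.994, -0.0, 0.002]
ft_force: [4.4, 1.9, -3.4]
grip_width: 0.0213
```

>>> drive_tool --targets '[0.1,0,0,0,0,0,0.2,0,0,0,0,0,0.3,0,0,0,0,0,0.3,0,0,0,0,0]'

```text
time: 10.17
position: [0.4919, 0.1186, 0.1151]
tool_rot: [-0.108, 0.994, -0.0, 0.005]
ft_force: [8.0, 3.5, -5.3]
grip_width: 0.0216
```

```bash
python3 - <<'E'
from h import *
snap("side","s9"); crop("s9",270,115,350,195,9,"c10s")
o=robot.get_obs();print(o["position"],o["ft_force"],o["grip_width"])
for x in(.035,.041):
  for y in(-.015,.015):
    for z in(.092,.12):
      print(x,y,z,((proj("side",[*fr(CH,CY,x,y),z])-[270,115]+.5)*9).round())
E
```

```text
[0.4918 0.1186 0.1151] [ 8.5469  2.904  -5.6326] 0.02151737307313279
0.035 -0.015 0.092 [379. 615.]
0.035 -0.015 0.12 [376. 530.]
0.035 0.015 0.092 [330. 578.]
0.035 0.015 0.12 [327. 494.]
0.041 -0.015 0.092 [397. 611.]
0.041 -0.015 0.12 [394. 525.]
0.041 0.015 0.092 [347. 573.]
0.041 0.015 0.12 [344. 489.]
```

View pics/c10s.png

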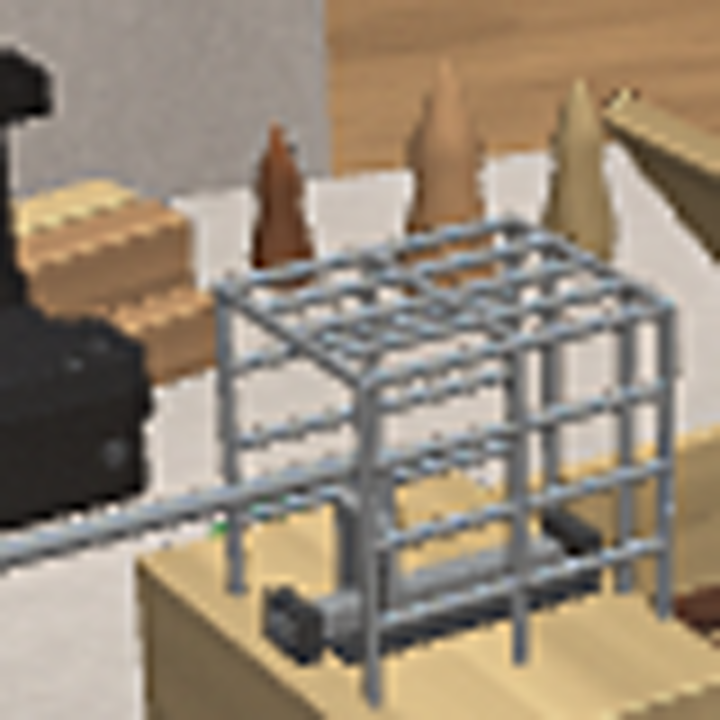

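View pics/s9.png

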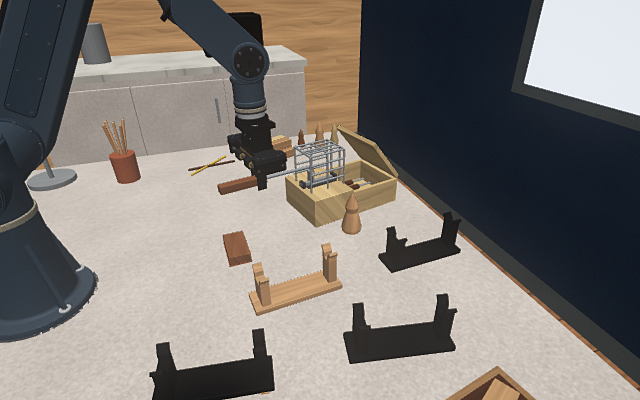

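>>> drive_tool --targets '[0.2,0,0,0,0,0,0.4,0,0,0,0,0,0.4,0,0,0,0,0,0.4,0,0,0,0,0]'

```text
time: 10.55
position: [0.4919, 0.1181, 0.1159]
tool_rot: [-0.108, 0.994, -0.0, 0.009]
ft_force: [12.1, 5.0, -6.8]
grip_width: 0.0216
```

```bash
python3 - <<'E'
from h import *
snap("side","s10"); crop("s10",270,115,350,195,9,"c11s")
o=robot.get_obs();print(o["position"],o["ft_force"],o["grip_width"])
E
```

```text
[0.4919 0.1181 0.1159] [14.4109  5.3116 -6.6237] 0.021458943601841887
```

View pics/c11s.png

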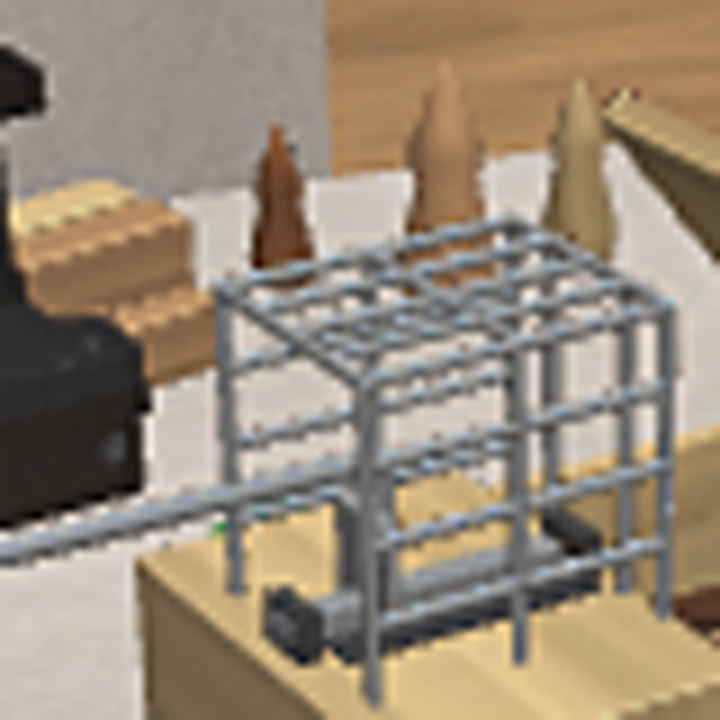

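Firm stop: force rises to 15 N without motion, and the tab is in its back position. Unloading forward, then up, then out.

>>> drive_tool --targets '[-0.5,0,0,0,0,0,-1,0,0,0,0,0,-1.5,0,0,0,0,0,-1.8,0,0,0,0,0,-1.8,0,0,0,0,0,-1.8,0,0,0,0,0]'

```text
time: 11.1
position: [0.5004, 0.1211, 0.1142]
tool_rot: [-0.108, 0.994, 0.0, -0.001]
ft_force: [-0.5, 0.4, -0.7]
grip_width: 0.0213
```

```bash
python3 - <<'E'
from h import *
snap("side","s11"); crop("s11",270,115,350,195,9,"c12s")
o=robot.get_obs();print(o["position"],o["ft_force"],o["grip_width"])
g=fr(CH,CY,.053-.155); mv([*g,.1455],CY)
g=fr(CH,CY,-.03-.155); mv([*g,.1455],CY)
E
```

```text
[0.5002 0.1211 0.1142] [ 0.2061  0.5351 -1.7278] 0.021585412690532248
at [0.5002 0.1211 0.1142] shift cm [ 0.23 -0.08 -3.13] turn deg [ 0.01 -0.09 -0.  ]
at [0.5002 0.1211 0.1142] shift cm [ 8.53 -0.08 -3.12] turn deg [ 0.01 -0.09 -0.  ]
```

View pics/c12s.png

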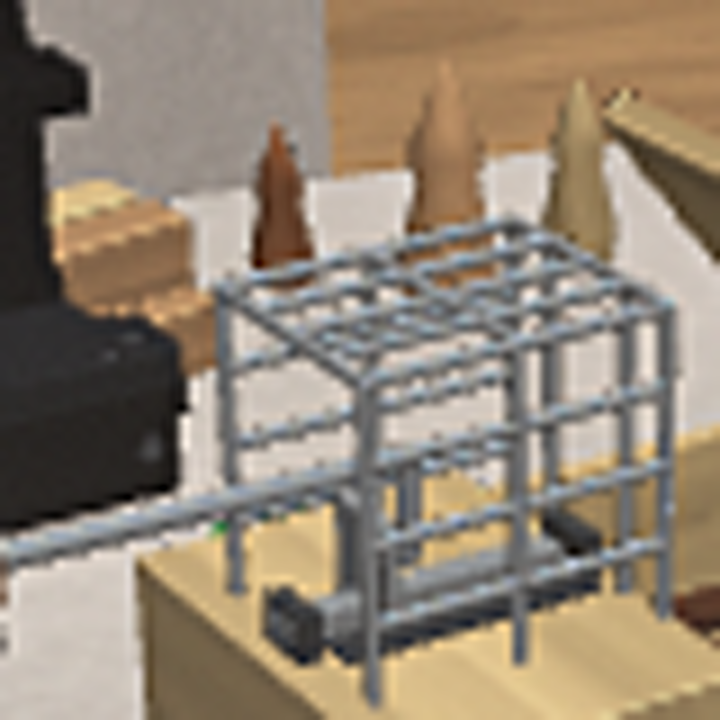

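Hook (408,510) is detached from the tab (335–390); the bolt stays back. Now up and out.

>>> drive_tool --targets '[0,0,-0.8,0,0,0,0,0,-1.6,0,0,0,0,0,-2.4,0,0,0,0,0,-3.1,0,0,0,0,0,-3.1,0,0,0,0,0,-3.1,0,0,0,0,0,-3.1,0,0,0]'

```text
time: 11.73
position: [0.501, 0.1212, 0.1456]
tool_rot: [-0.108, 0.994, -0.0, 0.0]
ft_force: [0.2, -0.8, -0.6]
grip_width: 0.0215
```

```bash
python3 - <<'E'
from h import *
o=robot.get_obs();print(o["position"],o["ft_force"],o["grip_width"])
snap("side","s12"); crop("s12",270,115,350,195,9,"c13s")
g=fr(CH,CY,-.03-.155); mv([*g,.1455],CY)
E
```

```text
[0.501  0.1212 0.1456] [ 0.19   -0.7746 -0.6491] 0.02146949162841203
at [0.5008 0.1212 0.1453] shift cm [ 8.59 -0.07 -0.01] turn deg [ 0.01 -0.03 -0.01]
```

View pics/c13s.png

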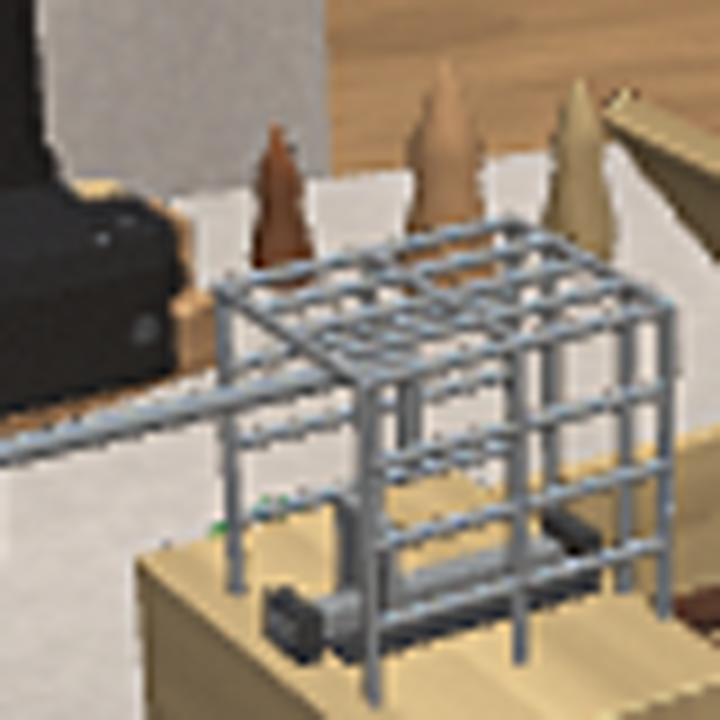

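Hook tip (410,440) is above the tab top (≈490), as on entry. Withdrawing.

>>> drive_tool --targets '[0.6,-0.05,0,0,0,0,1.6,-0.1,0,0,0,0,2.8,-0.1,0,0,0,0,4,-0.1,0,0,0,0,5.2,-0.1,0,0,0,0,6.4,-0.1,0,0,0,0,7.6,-0.1,0,0,0,0,8.6,-0.1,0,0,0,0,8.6,-0.1,0,0,0,0,8.6,-0.1,0,0,0,0]'

```text
time: 12.62
position: [0.4167, 0.1017, 0.1454]
tool_rot: [-0.108, 0.994, 0.0, -0.0]
ft_force: [-0.2, 1.3, -1.1]
grip_width: 0.0213
```

```bash
python3 - <<'E'
from h import *
o=robot.get_obs();print(o["position"],o["ft_force"],o["grip_width"])
snap("side","s13"); crop("s13",230,100,400,240,4.5,"c14s"); snap("top","t13"); crop("t13",200,90,400,300,2.8,"c14t")
E
```

```text
[0.4167 0.1017 0.1454] [-0.155   1.2724 -1.1481] 0.021332967678748056
```

View pics/c14s.png

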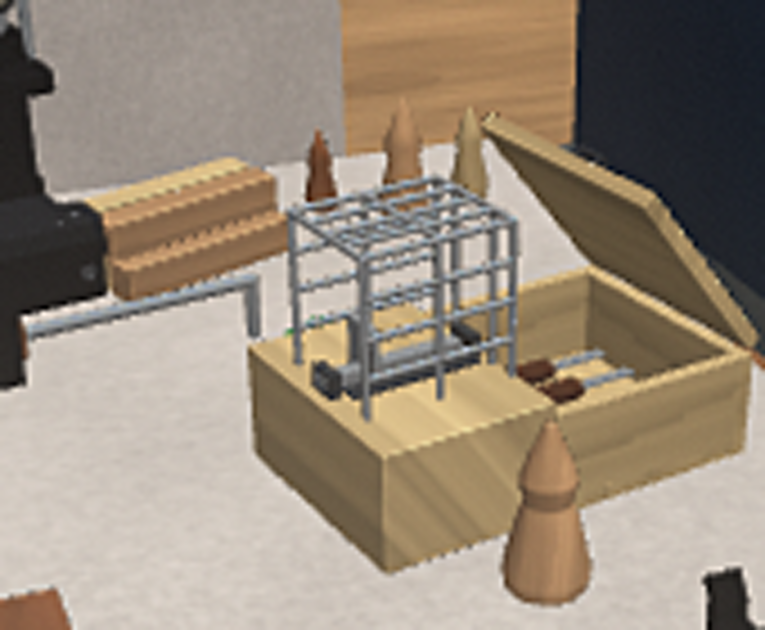

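View pics/c14t.png

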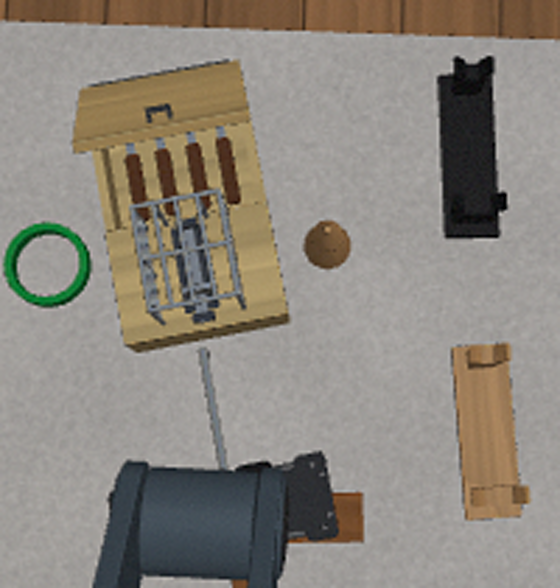

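```bash
python3 - <<'E'
from h import *
p=np.array([.4167,.1017,.1454]); d=np.array([np.cos(CY),np.sin(CY),0])
B=p+.155*d+[0,0,.0196]; print(proj("side",B),"tip",proj("side",B-[0,0,.036]))
crop("s13",270,155,300,185,20,"c15s")
crop("t13",355,205,395,280,8,"c15t")
mv([.430,.09,.25],RY); mv([.5182,-.1542,.25],RY)
E
```

```text
[285.4079 161.239 ] tip [286.2856 174.1218]
at [0.4183 0.1017 0.1456] shift cm [ -0.91  -1.4  -10.44] turn deg [-0.01  0.09  7.29]
at [0.4183 0.1017 0.1456] shift cm [ -4.28 -27.14 -10.43] turn deg [-0.01  0.09  7.29]
```

View pics/c15s.png

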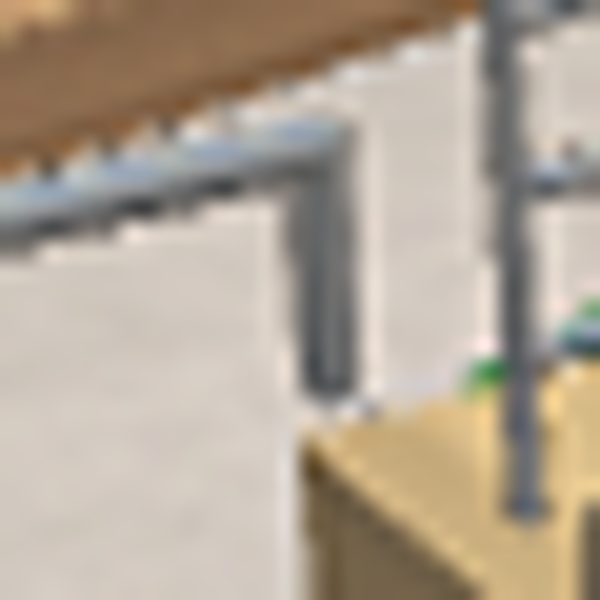

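View pics/c15t.png

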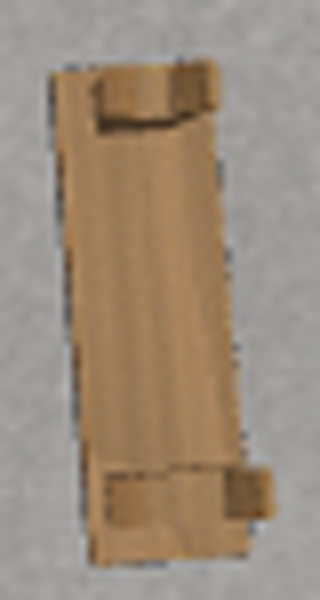

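Rod pose in the hand is unchanged: the bend seen at (285.6,161.8) against predicted (285.4,161.2). Lid open, bystanders in place. Going up and back over the stand.

>>> drive_tool --targets '[0,0,-3.5,0,0,0,0,0,-7,0,0,0,0,0,-10.4,0,0,0,-0.5,-3.5,-10.4,0,0,1,-1.1,-7,-10.4,0,0,2,-1.6,-10.5,-10.4,0,0,3,-2.2,-14,-10.4,0,0,4,-2.8,-17.5,-10.4,0,0,5,-3.3,-21,-10.4,0,0,6,-3.9,-24.5,-10.4,0,0,7.3,-4.3,-27.1,-10.4,0,0,7.3,-4.3,-27.1,-10.4,0,0,7.3]'

```text
time: 13.72
position: [0.5211, -0.1598, 0.2496]
tool_rot: [-0.042, 0.999, -0.002, 0.002]
ft_force: [0.4, 0.1, -0.5]
grip_width: 0.0212
```

```bash
python3 - <<'E'
from h import *
mv([.5182,-.1542,.0825],RY); robot.camera("side"); mv([.5182,-.1542,.0825],RY); robot.camera("side"); mv([.5182,-.1542,.0825],RY)
E
```

```text
at [ 0.5211 -0.1598  0.2496] shift cm [ 0.31  0.67 16.7 ] turn deg [-0.29  0.24 -0.23]
at [ 0.5193 -0.1568  0.2492] shift cm [ 0.11  0.28 16.67] turn deg [-0.07  0.09 -0.2 ]
at [ 0.518  -0.1547  0.2489] shift cm [-0.03  0.04 16.64] turn deg [ 0.04 -0.02 -0.12]
```

>>> drive_tool --targets '[0,0,3.5,0,0,0,0,0,7,0,0,0,0,0,10.5,0,0,0,0,0,13.5,0,0,0,0,0,15.8,0,0,0,0,0,16.6,0,0,-0.1,0,0,16.6,0,0,-0.1,0,0,16.6,0,0,-0.1,0,0,16.6,0,0,-0.1]'

```text
time: 14.57
position: [0.5187, -0.1539, 0.085]
tool_rot: [-0.046, 0.999, -0.001, 0.001]
ft_force: [0.2, -0.8, 0.4]
grip_width: 0.0215
```

```bash
python3 - <<'E'
from h import *
robot.camera("side"); snap("side","s16"); snap("top","t16"); mv([.5182,-.1542,.052],RY)
a=cv2.imread("pics/t16.png")[170:290,330:410]; b=cv2.imread("pics/s16.png")[215:335,240:380]
cv2.imwrite("pics/m16.png",cv2.resize(np.hstack([a,b]),None,fx=3.6,fy=3.6,interpolation=cv2.INTER_CUBIC))
E
```

```text
at [ 0.5185 -0.1541  0.085 ] shift cm [ 0.04 -0.    3.3 ] turn deg [-0.1   0.16  0.11]
```

View pics/m16.png

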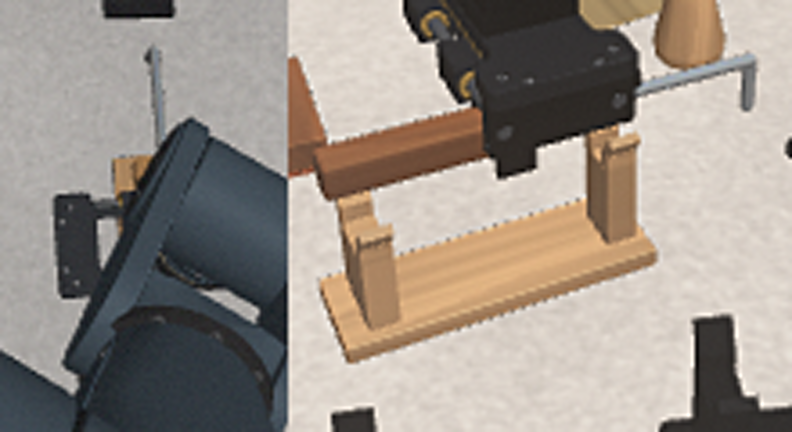

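The rod is over both notches: handle (400,160) over the rear post, steel rod over the front post (610,140), in line as before. Lowering.

>>> drive_tool --targets '[0,0,0.8,0,0,0.1,0,0,1.6,0,0,0.1,0,0,2.4,0,0,0.1,0,0,3,0,0,0.1,0,0,3.3,0,0,0.1,0,0,3.3,0,0,0.1,0,0,3.3,0,0,0.1]'

```text
time: 15.3
position: [0.517, -0.1535, 0.0504]
tool_rot: [-0.045, 0.999, 0.0, -0.001]
ft_force: [-2.3, 0.7, 4.0]
grip_width: 0.0218
```

```bash
python3 - <<'E'
from h import *
robot.camera("side"); snap("side","s17"); mv([.5182,-.1542,.0504],RY); print(robot.get_obs()["ft_force"])
crop("s17",235,225,380,320,5,"c17")
E
```

```text
at [ 0.517  -0.1535  0.0504] shift cm [-0.12 -0.08 -0.  ] turn deg [ 0.03 -0.06  0.  ]
[-2.0738  1.3845  2.9935]
```

View pics/c17.png

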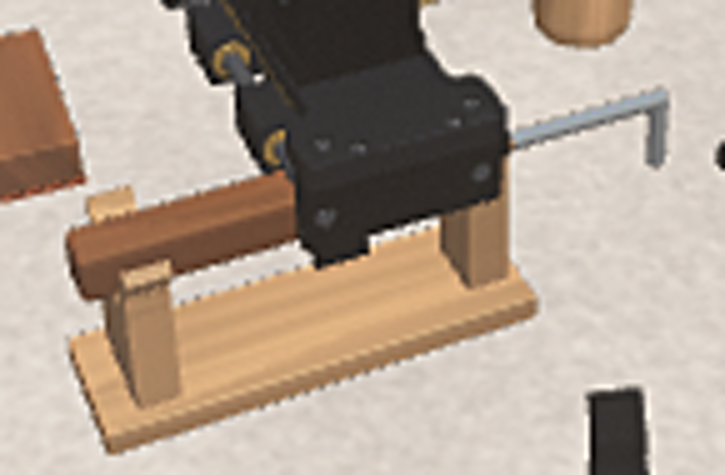

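The rod rests in both notches (upward force now carried by the stand). Opening.

>>> drive_tool --targets '[0,0,0,0,0,0,0,0,0,0,0,0,0,0,0,0,0,0,0,0,0,0,0,0,0,0,0,0,0,0,0,0,0,0,0,0,0,0,0,0,0,0,0,0,0,0,0,0,0,0,0,0,0,0,0,0,0,0,0,0]' --grip -1

```text
time: 16.23
position: [0.5175, -0.1537, 0.0504]
tool_rot: [-0.044, 0.999, -0.0, 0.0]
ft_force: [1.2, -0.6, 0.0]
grip_width: 0.08
```

>>> drive_tool --targets '[0,0,-1,0,0,0,0,0,-3,0,0,0,0,0,-6,0,0,0,0,0,-9,0,0,0,0,0,-12,0,0,0,0,0,-15,0,0,0,3,0,-18,0,0,0,6,0,-21,0,0,0,9,0,-24,0,0,0,9,0,-24,0,0,0,9,0,-24,0,0,0]'

```text
time: 17.15
position: [0.4277, -0.1621, 0.293]
tool_rot: [-0.044, 0.999, -0.002, 0.002]
ft_force: [1.0, -0.7, -0.0]
grip_width: 0.0872
```

```bash
python3 - <<'E'
from h import *
snap("side","s18"); snap("top","t18"); print(robot.get_obs()["ft_force"],robot.get_obs()["time"])
crop("s18",235,225,380,320,5,"c18"); crop("t18",200,90,400,300,2.8,"c18t")
E
```

```text
[-0.1162  0.0796 -0.3388] 17.25
```

View pics/c18.png

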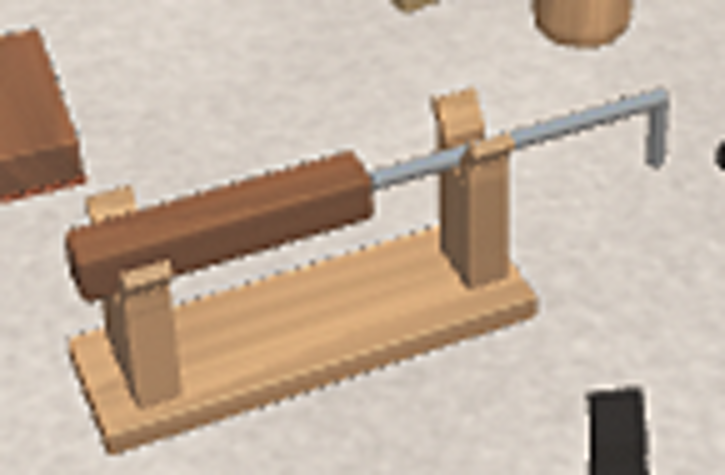

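View pics/c18t.png

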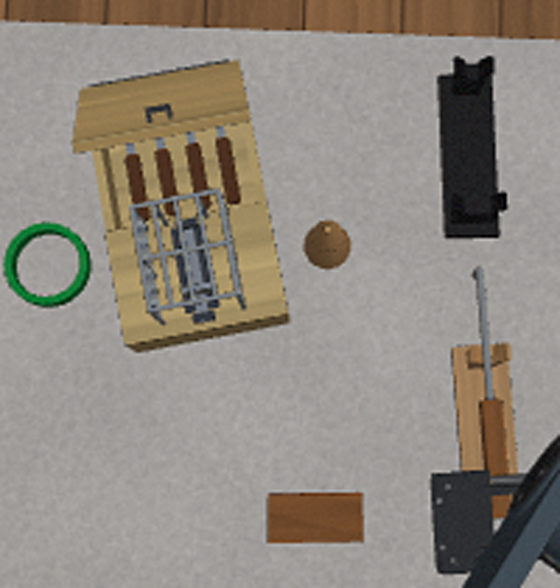

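View pics/s18.png

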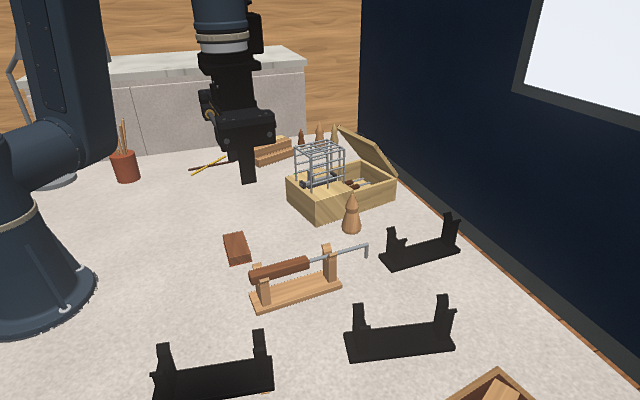

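The rod lies in both notches with the hook down in front, at side (367,246) as at the start. The lid is open, and the figure, tape and sander are unmoved.

```bash
python3 - <<'E'
from rig import robot
print(robot.hand_in())
E
```

```text
the job is handed in; nothing more can be done
None
```

The lid is open, the bolt is drawn fully back, and the rod is back in its stand. I handed the job in at about 17 s of the 61 s allowed.

- **Bolt:** I took the hooked rod from the light-wood stand and passed it over the tab inside the guard. I then pulled the bolt until it stopped: the pull rose to about 15 N with no further movement, well above the 2–4 N needed to slide it. At the stop the picture put the tab within about 2–3 mm of chest x 38. In later pictures it stayed back.
- **Lid:** It rose by itself and stands open in the last pictures.
- **Rod:** It had not shifted in the grip. It lies in both notches with the hook hanging down in front, at the same picture position as at the start.
- **Bystanders:** By eye in the pictures, the figure, tape roll and sanding block look unmoved. I did not touch the black look-alike stands.

No check failed. Pose readings taken right after a move were a few mm off until the arm settled, so I took fresh readings before gripping the rod and before lowering it into the stand.

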